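# Lay the standing torch down in the kit case and shut the lid

## Task

In the open equipment case one black torch has been left standing on its head in its compartment, so the lid cannot be shut. Push the torch over so that it lies down in the compartment it stands in, and after that push the lid over until it is fully shut, without slamming it. Work with the fingertips only: do not pick anything up, and leave everything else in and around the case where it is.

Things in the scene. Friction and masses are not known exactly. Their poses are not given: they have to be found in the camera images.
- kit_case: Open blue equipment case, fixed to the worktop, 168 mm deep (x) by 320 mm wide (y); its tray is 45 mm high with 6 mm walls and a 5 mm floor. Origin: centre of its underside. x points from the front (handle and catches) to the hinge side, y to the case's left, z up. The handle stands 23 mm out from the front wall, no higher than 30 mm. Radio, keys and padlock lie in its wide right part.
- bay_outer (a point): Centre of the floor of the outer (left) torch compartment, at y = +0.133 in the case's frame: 156 mm long along the case's x, 40 mm wide between the case's left wall and a wall 4 mm thick that reaches 27 mm above the worktop.
- bay_inner (a point): Centre of the floor of the other torch compartment beside it, at y = +0.091 in the case's frame: 156 mm long along the case's x, 38 mm wide between two such walls.
- case_lid (a joint): Angle of the case's lid, rad: 0 = fully shut, pi/2 = upright, 1.75 = leaning back on its stop. Hinged at the far side of the case. Stiff friction hinge (0.32 N m, lid 0.3 kg): the lid stays where it is left and must be pushed all the way down; it cannot shut over a standing torch.
- lid_hinge (a point): Middle of the lid's hinge line, at the top of the case's far wall: x = +0.084, y = 0, z = 0.045 in the case's frame. The lid turns about the case's y direction through this point.
- lid_edge (a point): Middle of the lid's free edge, on its outer face (on top when shut). The lid is a shell 168 mm long from hinge line to free edge and 320 mm wide; its flat outer face lies 20 mm outside the plane through the hinge line, so this point is 168 mm along the lid and 20 mm out from the hinge.
- torch: The torch to be pushed over: black, 89 mm long, 29 mm across, about 0.09 kg, standing upright on its head near the front end of one of the two torch compartments. Origin: centre of the end on which it stands; z axis along the torch, up at the start. It has room to fall towards the hinge side and lie along the compartment, not towards the front.
- torch_mid (a point): Centre of that torch, half-way along it.
- spare_torch: A shorter black torch, 76 mm long and 29 mm across, already lying in the other compartment. Origin: centre of its end nearest the robot; z along it. Leave it.
- radio: Black two-way radio, 187 x 62 x 36 mm, lying at the back of the case. Leave it.
- keys: Bunch of keys with a green tag, 78 x 70 x 23 mm, lying in the front of the case. Leave it.
- padlock: Brass padlock, 66 x 40 x 15 mm, lying in the front of the case. Leave it.
- notes: Yellow pad of sticky notes, 76 x 50 x 14 mm, on the worktop at the left. Leave it.
- pen: Red pen, 145 mm long, on the worktop at the left. Leave it.
- carton: Dark carton, 100 x 66 x 40 mm, on the worktop at the right. Leave it.
- tape: Roll of masking tape, 104 mm across, 25 mm thick, on the worktop at the right. Leave it.
Mind the look-alikes: they are no part of the job. What is shaped like the torch but purple is not meant.

How it is judged:
On the way:
1. the torch lies down in its compartment while the lid still stands open (angle between torch's own z axis and vertical above 1.45 rad and height (world z) of torch_mid below 0.028 m and value of joint case_lid above 0.9 rad), for 0.3 s.
At the end, for the whole second after the job is handed in: The torch lies flat (within about 7 degrees) on the floor of the torch compartment in which it stood, at rest, and the lid is fully shut (within 0.035 rad, about 6 mm at its free edge); everything else is where it was (value of joint case_lid below 0.035 rad and angle between torch's own z axis and vertical between 1.45 and 1.69 rad and height (world z) of torch_mid below 0.028 m and x of torch_mid in the frame of kit_case between -0.08 and 0.08 m and y of torch_mid in the frame of kit_case between 0.072 and 0.154 m and distance of torch from where it was at the start of the episode below 0.07 m and linear speed of torch below 0.02 m/s); the robot touches nothing.
It fails at once if the torch is lifted off the floor of the case (height (world z) of torch_mid above 0.068 m).
It fails at once if the lid is slammed (over 3 rad/s) (velocity of joint case_lid below -3 rad/s).
It fails at once if something else in the case is moved by more than 30 mm (distance of any of spare_torch, radio, keys, padlock from where it was at the start of the episode above 0.03 m).
It fails at once if something on the worktop is moved by more than 30 mm (distance of any of notes, pen, carton, tape from where it was at the start of the episode above 0.03 m).
It also fails if it takes over 48 s, if anything falls off the work surface, if the arm or the gripper's body presses on something with over 40 N, if the wrist force passes 120 N, or if a joint passes its speed limit or range.

## Robot

A 6-joint arm with a two-finger parallel gripper is mounted at the origin on a cart in front of the work surface, level with it; the furniture and walls round the work are solid. World frame = base frame: x ahead of the robot, y to its left, z up, the work surface at z = 0. Lengths are in m, angles in rad, forces in N, time in s.
With the tool pointing down it reaches from about 0.275 to 0.875 m from the base axis. Payload 12.5 kg.
Tool frame: the origin (TCP) lies on the centre line of the jaws, within the pads' length; the fingertips stand r.finger_overhang ahead of it and the grasp point (between the pads) lies 3 mm ahead of it (r.finger_overhang is the distance from the TCP to the fingertips, in m); z points along the fingers, y is the direction in which the jaws open and shut (so a half turn about z gives the same grasp; the last joint's range is limited). The gripper opens to 85 mm and grips with 20 to 120 N. Pads are 22 mm wide; open, the fingers measure 114 mm over their backs; the gripper's body (76 mm by 85 mm) begins 54 mm behind the grasp point. The pads swing forward as they close: fully open they stand 13 mm farther back than shut.
Start: joints at [-1.422, 0.351, 1.652, -0, 1.139, -0.085], TCP at [0.127, -0.535, 0.253] pointing down, gripper open.
Joint ranges: [-2.75, 2.75], [-0.79, 2.1], [0.01, 2.65], [-1.57, 4.71], [0.07, 3.14], [-2.87, 2.87]. Speed limits (rad/s): [2.22, 2.22, 2.79, 3.14, 3.14, 3.14].

## Interface

Orientations are given as a unit quaternion [x, y, z, w].
In Python, from cell import r, optics gives the robot as it stands. The module is installed in compiled form; this text tells all that it offers. Calls block until the motion is done:
- r.move_to(position, orientation): joint-space move of the TCP to a pose.
- r.move_linear(position, rot=None, vel=0.15): straight line of the TCP; rot=None keeps the orientation; vel is the mean speed in m/s.
- r.set_joints(angles): joint-space move.
- r.set_gripper(opening, squeeze=None): opening from 0.0 (shut) to 1.0 (fully open); squeeze is the grip in N (None keeps the last); returns when the fingers have stopped.
- r.sleep(seconds).
- r.inverse_kinematics(position, orientation): joint angles nearest the present ones, or None.
- optics.get_image(name): name is "scene" or "top"; returns a dict with "pixels" (480x640x3 uint8, red, green, blue), "depth" (480x640 float32, m along the optical axis (not along the pixel's ray), 0 where there is no reading), "fx", "fy", "cx", "cy" (pixels), "camera_from_world" (4x4, takes a point from world to camera coordinates). Camera axes: x right, y down, z forward; pixel columns grow to the right and rows downward; lengths in m; the calibration is good to about 2 mm. A picture is of the moment at which its call begins.
A pose or a line that the arm cannot do raises r.PlanningError and nothing moves.
- r.hand_in(): hands the job in, once; it reports no verdict.
Readings, each from a call of its own:
- r.current_t(): time.
- r.current_q(): joint angles.
- r.current_qvel(): joint speeds.
- r.current_effort(): joint torques, N m.
- r.current_tool_pos(): TCP position.
- r.current_ee_rot(): TCP orientation.
- r.current_contact_force(): force on the tool from outside, world axes, zero at the start.
- r.current_torque(): the same for the moment, N m.
- r.current_opening(): opening from 0.0 (shut) to 1.0 (fully open).
Only numpy, scipy, OpenCV 4.12 (cv2) and the standard library are available. Lean on these libraries where they do the work, as an engineer would, in place of code of your own. Each camera call takes 0.05 s, during which the arm holds its last target.

## Working session

There is one attempt and no reset: what is moved stays moved. The work goes in short steps, each a Python script; the robot and the scene stay as the last script left them, time stands still between calls to the robot, and variables do not carry over. Pictures are saved under pics/ and viewed, and the job is handed in when it is done.

```bash
mkdir -p pics; ls; python3 - <<'E'
from cell import r, optics
import cv2, numpy as np, pickle
for n in ["scene","top"]:
    d=optics.get_image(n)
    cv2.imwrite(f"pics/{n}0.png",d["pixels"][:,:,::-1])
    pickle.dump(d,open(f"{n}0.pkl","wb"))
    print(n,d["fx"],d["cx"],d["cy"],np.round(d["camera_from_world"],3).tolist())
print(r.current_t(),r.finger_overhang,r.current_tool_pos(),r.current_ee_rot())
E
```

```text
pics
scene 489.86605550328403 317.23058966686887 235.04118396288737 [[-0.885, -0.464, 0.013, 0.482], [-0.217, 0.39, -0.895, 0.174], [0.411, -0.795, -0.446, 1.164], [0.0, 0.0, 0.0, 1.0]]
top 609.9671876381235 313.68858089511497 246.1266890553796 [[-0.142, -0.99, 0.003, 0.084], [-0.902, 0.128, -0.413, 0.522], [0.409, -0.061, -0.911, 1.682], [0.0, 0.0, 0.0, 1.0]]
0.1 0.022 [ 0.12739207 -0.53477362  0.25281457] [ 9.93178184e-01  1.16605423e-01 -1.59867239e-05 -5.19549120e-04]
```

View pics/scene0.png

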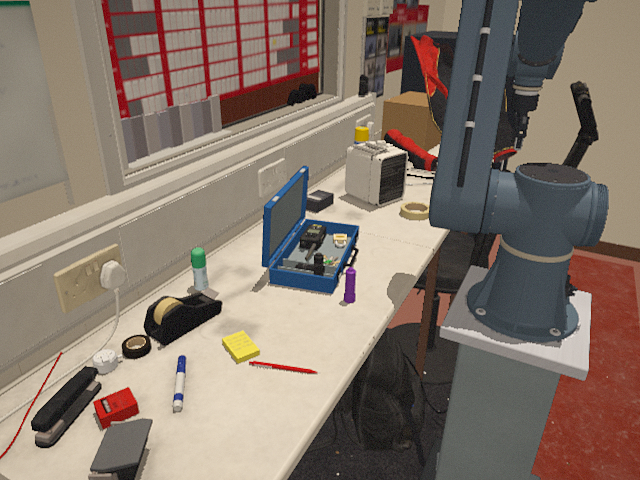

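View pics/top0.png

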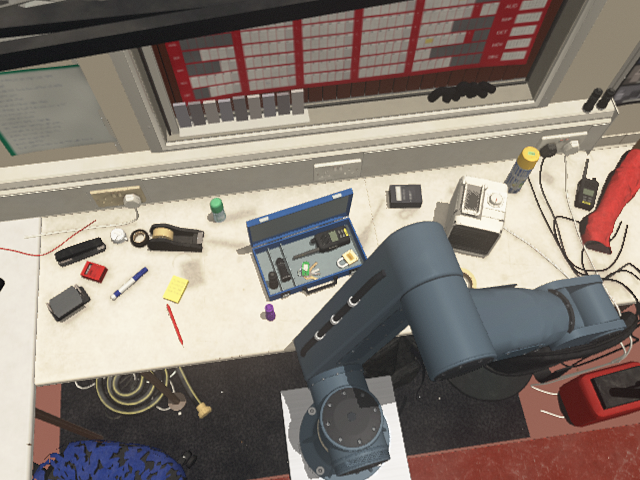

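The case is at about (305,245) in the top picture, with a purple decoy outside it at (270,312). I'll enlarge both views.

```bash
python3 - <<'E'
import cv2
a=cv2.imread("pics/top0.png")[180:325,235:375]
cv2.imwrite("pics/top0c.png",cv2.resize(a,None,fx=4,fy=4,interpolation=cv2.INTER_CUBIC))
a=cv2.imread("pics/scene0.png")[160:310,250:390]
cv2.imwrite("pics/scene0c.png",cv2.resize(a,None,fx=4,fy=4,interpolation=cv2.INTER_CUBIC))
E
```

```text
(no output)
```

View pics/top0c.png

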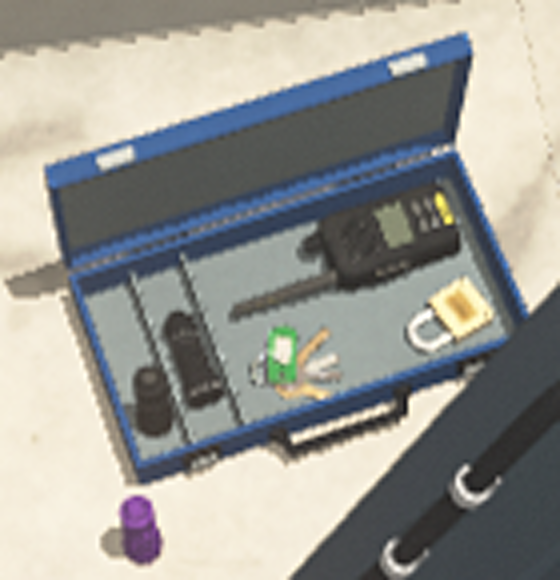

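View pics/scene0c.png

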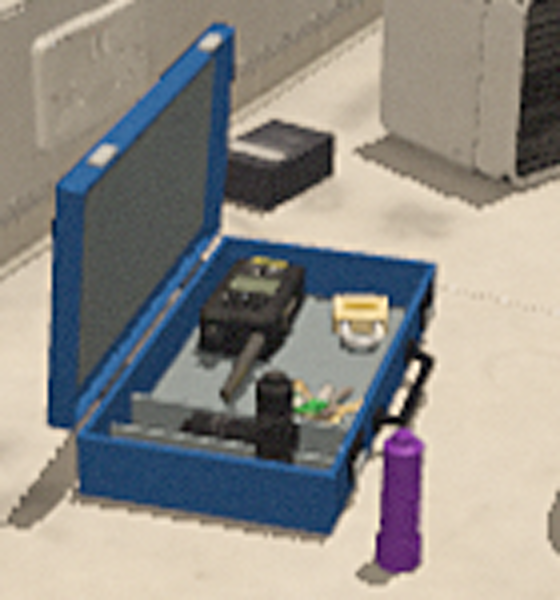

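The standing torch is in the outer (left) compartment, in the top crop at (152,400), with its top at (150,372). The spare lies in the inner one. The purple decoy is just in front of the case's left front corner. Next I'll measure the case pose and the torch.

```bash
cat > h.py <<'E'
import numpy as np, pickle, cv2
def ray(d,u,v,z):
    T=d["camera_from_world"];R=T[:3,:3];t=T[:3,3];c=-R.T@t
    w=R.T@np.array([(u-d["cx"])/d["fx"],(v-d["cy"])/d["fy"],1]); s=(z-c[2])/w[2]; return c+s*w
def cloud(d):
    T=d["camera_from_world"];R=T[:3,:3];t=T[:3,3]
    v,u=np.mgrid[:480,:640];z=d["depth"]
    p=np.stack([(u-d["cx"])/d["fx"]*z,(v-d["cy"])/d["fy"]*z,z],-1)
    w=(p-t)@R; w[z==0]=np.nan; return w
def proj(d,p):
    T=d["camera_from_world"];q=T[:3,:3]@np.asarray(p)+T[:3,3]
    return np.array([d["fx"]*q[0]/q[2]+d["cx"],d["fy"]*q[1]/q[2]+d["cy"]])
def crop(d,name,x0,y0,x1,y1,f=4):
    a=d["pixels"][y0:y1,x0:x1,::-1]; cv2.imwrite(name,cv2.resize(a,None,fx=f,fy=f,interpolation=cv2.INTER_CUBIC))
E
python3 - <<'E'
from h import *
d=pickle.load(open("top0.pkl","rb")); s=pickle.load(open("scene0.pkl","rb"))
P=lambda x,y:(235+x/4,180+y/4)
for n,c in dict(FL=(143,477),RL=(72,280),RR=(458,150),).items(): print(n,ray(d,*P(*c),0.045))
S=lambda x,y:(250+x/4,160+y/4)
for n,c in dict(RL=(80,440),FL=(340,468),FR=(436,264)).items(): print("s",n,ray(s,*S(*c),0.045))
W=cloud(d);
for n,c in dict(ttop=(150,370),tt2=(150,378),lidin=(250,180),lidtopL=(60,175),lidtopR=(455,45),purple=(137,503),base=(155,425)).items():
    u,v=P(*c); print(n,W[int(round(v)),int(round(u))])
W2=cloud(s)
for n,c in dict(ttop=(273,380),purple=(404,445),lid=(150,250)).items():
    u,v=S(*c); print("s",n,W2[int(round(v)),int(round(u))])
E
```

```text
FL [0.4062097  0.15473238 0.045     ]
RL [0.57177678 0.1904201  0.045     ]
RR [ 0.64025676 -0.11989524  0.045     ]
s RL [0.57300069 0.19943943 0.045     ]
s FL [0.4164774  0.15118156 0.045     ]
s FR [ 0.48031149 -0.14450362  0.045     ]
ttop [0.47473448 0.14070571 0.08635361]
tt2 [0.46825529 0.14141764 0.08686819]
lidin [0.62882948 0.04391376 0.06135998]
lidtopL [0.57659441 0.1837407  0.21144576]
lidtopR [ 0.63873523 -0.10829702  0.21793714]
purple [0.3711036  0.16109267 0.08828953]
base [0.45305856 0.14067276 0.0271829 ]
s ttop [0.46686907 0.14559601 0.09005032]
s purple [0.36998355 0.16355373 0.08176709]
s lid [0.63356155 0.0088722  0.08559076]
```

```bash
python3 - <<'E'
from h import *
from scipy.optimize import least_squares
d=pickle.load(open("top0.pkl","rb")); s=pickle.load(open("scene0.pkl","rb"))
P=lambda x,y:np.array((235+x/4-.4,180+y/4-.4)); S=lambda x,y:np.array((250+x/4-.4,160+y/4-.4))
C=lambda X,Y,Z,p:np.array([p[0]+np.cos(p[2])*X-np.sin(p[2])*Y,p[1]+np.sin(p[2])*X+np.cos(p[2])*Y,Z])
obs=[(d,P(143,472),(-.084,.16)),(d,P(72,280),(.084,.16)),(d,P(458,150),(.084,-.16)),(s,S(80,440),(.084,.16)),(s,S(340,468),(-.084,.16)),(s,S(436,264),(-.084,-.16))]
f=lambda p:np.concatenate([proj(i,C(*xy,.045,p))-u for i,u,xy in obs])
o=least_squares(f,[.524,.017,.215],loss='soft_l1');print(o.x,o.fun.reshape(-1,2).round(1).tolist())
p=o.x; yaw=p[2]
def tocase(w): q=w-np.array([p[0],p[1],0]);c,s_=np.cos(yaw),np.sin(yaw);return np.stack([c*q[...,0]+s_*q[...,1],-s_*q[...,0]+c*q[...,1],q[...,2]],-1)
for i,nm in((d,"top"),(s,"scene")):
    W=tocase(cloud(i)); px=i["pixels"].astype(int)
    x,y,z=W[...,0],W[...,1],W[...,2]
    # standing torch: above walls
    m=(z>.05)&(z<.1)&(x<.02)&(x>-.09)&(y>.07)&(y<.16)
    print(nm,"torch n",m.sum(), "x",np.percentile(x[m],[2,50,98]).round(3),"y",np.percentile(y[m],[2,50,98]).round(3),"zmax",np.percentile(z[m],98).round(3))
    m=(z>.052)&(z<.2)&(x<.2)&(x>.05)&(abs(y)<.14)&(px.max(-1)<130)
    A=np.c_[z[m]-.045,np.ones(m.sum())];k=np.linalg.lstsq(A,x[m],rcond=None)[0];print("lid inner x=",k, m.sum(),"tilt from upright",np.arctan(k[0]))
    m=(z>.052)&(z<.12)&(x<-.1)&(x>-.25)&(abs(y)<.25)
    print("purple",x[m].min() if m.any() else 0, np.percentile(x[m],[2,50,98]).round(3),np.percentile(y[m],[2,50,98]).round(3))
    for h in(.0,):
        m=(z<.06)&(abs(x)<.082)&(abs(y)<.155)&(z>.005)
        print("in-case z by y", [(round(yy,3),np.round(np.nanmedian(z[m&(abs(y-yy)<.003)&(x>.0)&(x<.07)]),3)) for yy in np.arange(.06,.16,.01)])
E
```

```text
[0.52974584 0.01893012 0.22114321] [[-0.5, -0.3], [-0.7, -0.9], [-0.3, -1.4], [0.5, -1.0], [0.8, 1.8], [1.1, -1.2]]
top torch n 97 x [-0.082 -0.043 -0.024] y [0.123 0.136 0.158] zmax 0.097
lid inner x= [-0.0412431   0.09761381] 1501 tilt from upright -0.04121974214793711
purple -0.14036786310328545 [-0.14  -0.131 -0.115] [0.166 0.177 0.188]
in-case z by y [(np.float64(0.06), np.float64(0.008)), (np.float64(0.07), np.float64(0.027)), (np.float64(0.08), np.float64(0.01)), (np.float64(0.09), np.float64(0.027)), (np.float64(0.1), np.float64(0.026)), (np.float64(0.11), np.float64(0.01)), (np.float64(0.12), np.float64(0.008)), (np.float64(0.13), np.float64(0.008)), (np.float64(0.14), np.float64(0.008)), (np.float64(0.15), np.float64(0.008))]
scene torch n 168 x [-0.046 -0.036 -0.024] y [0.128 0.142 0.148] zmax 0.093
lid inner x= [-0.07162728  0.10196826] 1287 tilt from upright -0.07150516374948314
purple -0.13581828803743898 [-0.135 -0.125 -0.114] [0.171 0.183 0.19 ]
in-case z by y [(np.float64(0.06), np.float64(nan)), (np.float64(0.07), np.float64(0.021)), (np.float64(0.08), np.float64(0.026)), (np.float64(0.09), np.float64(0.029)), (np.float64(0.1), np.float64(0.025)), (np.float64(0.11), np.float64(0.022)), (np.float64(0.12), np.float64(0.026)), (np.float64(0.13), np.float64(nan)), (np.float64(0.14), np.float64(nan)), (np.float64(0.15), np.float64(nan))]
  return np.nanmean(a, axis, out=out, keepdims=keepdims)
```

```bash
cat >> h.py <<'E'
p=(0.5297,0.0189,0.2211)
def C(X,Y,Z): 
    c,s=np.cos(p[2]),np.sin(p[2]); return np.array([p[0]+c*X-s*Y,p[1]+s*X+c*Y,Z])
def tocase(w):
    w=np.asarray(w); q=w-np.array([p[0],p[1],0]);c,s_=np.cos(p[2]),np.sin(p[2]);return np.stack([c*q[...,0]+s_*q[...,1],-s_*q[...,0]+c*q[...,1],q[...,2]],-1)
E
python3 - <<'E'
from h import *
d=pickle.load(open("top0.pkl","rb")); s=pickle.load(open("scene0.pkl","rb"))
P=lambda x,y:np.array((235+x/4-.4,180+y/4-.4)); S=lambda x,y:np.array((250+x/4-.4,160+y/4-.4))
print("torch top", tocase(ray(d,*P(150,372),.094)),tocase(ray(s,*S(274,378),.094)))
for i,(a,b) in ((s,(257,292)),): print(tocase(ray(s,*S(257,400),.085)),tocase(ray(s,*S(293,400),.085)))
print("purple top",tocase(ray(d,*P(137,505),.094)),tocase(ray(s,*S(404,436),.094)))
for i in(d,s):
    W=cloud(i);K=tocase(W)
    m=(K[...,0]>.12)&(abs(K[...,1])<.12)&(K[...,0]<.6)
    for a in np.arange(.12,.42,.03):
        q=m&(abs(K[...,0]-a-.015)<.015); print(round(a,2),q.sum(), np.round(np.percentile(K[...,2][q],[2,50,98]),3) if q.sum()>3 else '')
# overlay check
for i,n,bb in((d,"top",(235,180,375,325)),(s,"scene",(250,160,390,310))):
    crop(i,f"pics/{n}_chk.png",*bb); im=cv2.imread(f"pics/{n}_chk.png")
    def pt(w): return tuple(int(v) for v in (proj(i,w)-np.array(bb[:2])+.4)*4)
    for a,b in (((-.084,.16),(.084,.16)),((.084,.16),(.084,-.16)),((.084,-.16),(-.084,-.16)),((-.084,-.16),(-.084,.16))):
        cv2.line(im,pt(C(*a,.045)),pt(C(*b,.045)),(0,0,255),1)
    for xy in((-.042,.137,.094),(-.042,.137,.005)): cv2.circle(im,pt(C(*xy)),3,(0,255,0),-1)
    cv2.polylines(im,[np.array([pt(C(-.042+.0145*np.cos(t),.137+.0145*np.sin(t),.005)) for t in np.linspace(0,6.3,20)])],True,(0,255,255),1)
    for th in(1.52,1.6):
        L=lambda r,y,o:C(.084-r*np.cos(th)+o*np.sin(th),y,.045+r*np.sin(th)+o*np.cos(th))
        cv2.line(im,pt(L(.168,.16,.02)),pt(L(.168,-.16,.02)),(255,0,255) if th<1.55 else (255,255,0),1)
    cv2.imwrite(f"pics/{n}_chk.png",im)
E
```

```text
torch top [-0.03187677  0.13183445  0.094     ] [-0.03437503  0.13986993  0.094     ]
[-0.02750707  0.1536948   0.085     ] [-0.048489    0.14755432  0.085     ]
purple top [-0.1249439  0.1740601  0.094    ] [-0.12464393  0.18613613  0.094     ]
0.12 0 
0.15 0 
0.18 781 [-0.005  0.165  0.248]
0.21 2454 [-0.007  0.182  0.282]
0.24 2056 [-0.007  0.246  0.305]
0.27 1309 [-0.006  0.292  0.316]
0.3 1431 [0.285 0.316 0.411]
0.33 3997 [0.31  0.46  0.634]
0.36 3655 [0.325 0.504 0.623]
0.39 341 [0.31  0.533 0.616]
0.12 85 [-0.004 -0.002  0.001]
0.15 213 [-0.004 -0.002  0.001]
0.18 915 [-0.004  0.133  0.237]
0.21 2489 [-0.003  0.169  0.276]
0.24 2246 [-0.003  0.194  0.296]
0.27 1215 [-0.003  0.279  0.31 ]
0.3 1207 [0.009 0.32  0.407]
0.33 3877 [0.311 0.444 0.638]
0.36 4394 [0.361 0.524 0.641]
0.39 881 [0.421 0.548 0.644]
```

View pics/top_chk.png

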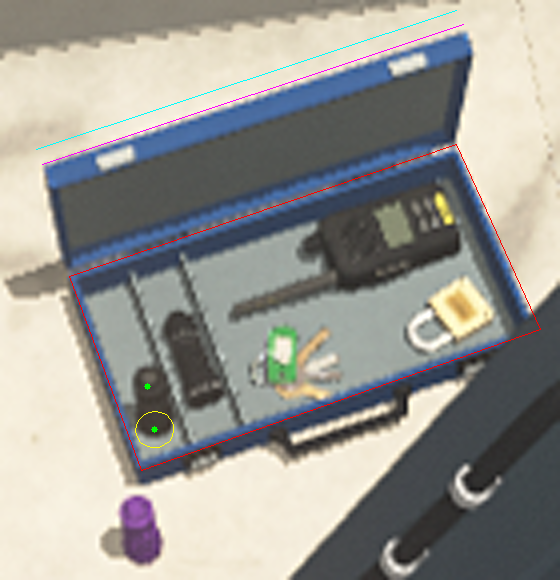

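View pics/scene_chk.png

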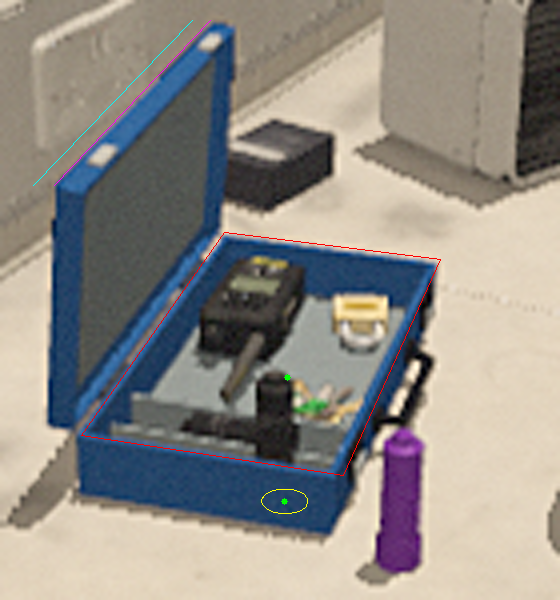

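The overlay of the fitted case sits on the rim in both views to about 1 px. The torch axis is at about case (-0.034, 0.133) and the lid at about 1.50 rad. Next I'll check the free space behind the lid.

```bash
python3 - <<'E'
from h import *
d=pickle.load(open("top0.pkl","rb")); s=pickle.load(open("scene0.pkl","rb"))
for i in(d,s):
    W=cloud(i);K=tocase(W)
    for y0 in(-.05,0,.05,.1):
        m=(K[...,0]>.115)&(abs(K[...,1]-y0)<.06)&(K[...,2]>.03)
        for z0 in (.05,.15,.2,.25,.3):
            q=m&(abs(W[...,2]-z0)<.02)
            if q.sum()>3: print(y0,z0,q.sum(),"case x min",np.percentile(K[...,0][q],2).round(3),"world x min",np.percentile(W[...,0][q],2).round(3))
print(C(-.08,.133,.087),C(.13,.1,.2),C(.13,0,.2))
from cell import r
q=[np.cos(.11055),np.sin(.11055),0,0]
for w in [C(-.08,.133,.26),C(-.08,.133,.087),C(.005,.133,.087),C(.135,.1,.27),C(.135,.1,.19),C(-.05,.1,.09)]: print(r.inverse_kinematics(w,q))
E
```

```text
-0.05 0.15 274 case x min 0.186 world x min 0.734
-0.05 0.2 346 case x min 0.187 world x min 0.734
-0.05 0.25 527 case x min 0.202 world x min 0.744
-0.05 0.3 1310 case x min 0.231 world x min 0.768
0 0.15 279 case x min 0.208 world x min 0.743
0 0.2 304 case x min 0.209 world x min 0.743
0 0.25 536 case x min 0.212 world x min 0.744
0 0.3 1315 case x min 0.241 world x min 0.769
0.05 0.15 279 case x min 0.22 world x min 0.742
0.05 0.2 305 case x min 0.22 world x min 0.743
0.05 0.25 536 case x min 0.223 world x min 0.744
0.05 0.3 1333 case x min 0.252 world x min 0.769
0.1 0.15 285 case x min 0.232 world x min 0.742
0.1 0.2 312 case x min 0.23 world x min 0.743
0.1 0.25 544 case x min 0.234 world x min 0.744
0.1 0.3 1319 case x min 0.264 world x min 0.768
-0.05 0.05 41 case x min 0.224 world x min 0.766
-0.05 0.15 379 case x min 0.19 world x min 0.737
-0.05 0.2 381 case x min 0.192 world x min 0.738
-0.05 0.25 458 case x min 0.206 world x min 0.749
-0.05 0.3 657 case x min 0.255 world x min 0.79
0 0.05 45 case x min 0.234 world x min 0.767
0 0.15 364 case x min 0.213 world x min 0.747
[... 614 characters left out ...]
1
[0.42248016 0.13111812 0.087     ] [0.63460509 0.14497507 0.2       ] [0.65653538 0.04740939 0.2       ]
[ 1.95615163e-01  1.44590037e-01  1.90552297e+00 -4.44089210e-16
  1.09147964e+00  1.54531149e+00]
[ 1.95615163e-01  4.32561078e-01  2.05074736e+00 -4.44089210e-16
  6.58284214e-01  1.54531149e+00]
[ 1.99740994e-01  5.45690667e-01  1.83574266e+00 -4.44089210e-16
  7.60159328e-01  1.54943732e+00]
[ 1.53619824e-01  5.31747323e-01  1.33303472e+00 -4.44089210e-16
  1.27681062e+00  1.50331615e+00]
[ 1.53619824e-01  6.05616804e-01  1.41347564e+00 -4.44089210e-16
  1.12250021e+00  1.50331615e+00]
[ 1.27034364e-01  4.64532405e-01  1.97863155e+00 -4.44089210e-16
  6.98428696e-01  1.47673069e+00]
```

```bash
python3 - <<'E'
from h import *
s=pickle.load(open("scene0.pkl","rb")); d=pickle.load(open("top0.pkl","rb"))
for i,vs in((s,[(400,200),(350,190),(378,150),(405,155)]),(d,[(475,250),(455,240),(470,190)])):
    W=cloud(i)
    for u,v in vs: print((u,v),W[v,u].round(3),"R",np.hypot(*W[v,u][:2]).round(3),"ang",np.arctan2(W[v,u][1],W[v,u][0]).round(2))
E
```

```text
(400, 200) [ 0.474 -0.509 -0.001] R 0.696 ang -0.82
(350, 190) [ 0.642 -0.439  0.028] R 0.778 ang -0.6
(378, 150) [ 0.554 -0.463  0.184] R 0.722 ang -0.7
(405, 155) [ 0.475 -0.52   0.163] R 0.705 ang -0.83
(475, 250) [ 0.481 -0.485  0.034] R 0.683 ang -0.79
(455, 240) [ 0.508 -0.421  0.069] R 0.66 ang -0.69
(470, 190) [ 0.615 -0.469  0.177] R 0.773 ang -0.65
```

The sweep is clear: the path runs at a radius of 0.55 m or less, and the box starts at 0.66 m. Now I'll push the torch over.

```bash
python3 - <<'E'
from h import *
from cell import r, optics
q=[np.cos(.11055),np.sin(.11055),0,0]
t0=r.current_t()
r.set_gripper(0.0)
print("shut",r.current_t()-t0,r.current_opening(),r.finger_overhang)
r.move_to(C(-.082,.133,.20),q); print(r.current_t(),r.current_contact_force().round(1))
r.move_linear(C(-.082,.133,.089),vel=.15); print(r.current_t(),tocase(r.current_tool_pos()),r.current_contact_force().round(1))
d=optics.get_image("scene"); crop(d,"pics/pre.png",250,130,400,310)
E
```

```text
shut 0.7667 -0.00024264599734048366 0.022
3.45 [-0.1 -0.2  0.3]
4.3417 [-0.08159636  0.13291723  0.08955297] [-0.2  0.2  0.1]
```

View pics/pre.png

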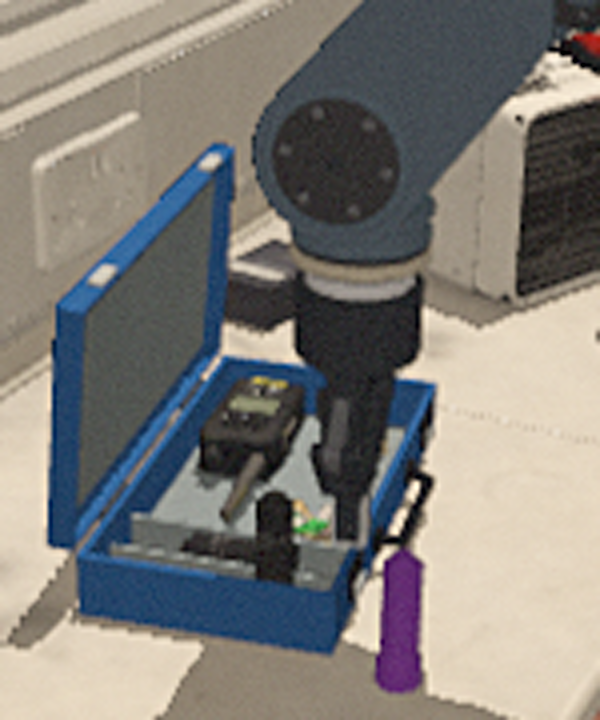

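The shut fingers are in front of the torch (tips at crop (350,540), torch top at (275,500)) and nothing else has been touched. I'll push towards the hinge.

```bash
python3 - <<'E'
from h import *
from cell import r, optics
for i,x in enumerate([-.065,-.05,-.035,-.02,-.005,.005]):
    r.move_linear(C(x,.133,.089),vel=.06)
    print(round(r.current_t(),2),x,tocase(r.current_tool_pos()).round(4),r.current_contact_force().round(2))
    if i==3: crop(optics.get_image("scene"),"pics/p1.png",250,130,400,310)
crop(optics.get_image("scene"),"pics/p2.png",250,130,400,310)
E
```

```text
4.83 -0.065 [-0.0648  0.133   0.089 ] [ 0.41 -0.13  0.17]
5.22 -0.05 [-0.0499  0.133   0.0889] [-0.53 -1.5  -0.09]
5.62 -0.035 [-0.0348  0.133   0.0889] [-0.32 -0.1  -1.24]
6.03 -0.02 [-0.0198  0.133   0.0889] [-0.37  0.45  0.01]
6.47 -0.005 [-0.0048  0.133   0.0889] [0.07 0.78 0.18]
6.79 0.005 [0.0053 0.133  0.089 ] [ 0.56 -0.22 -0.24]
```

View pics/p2.png

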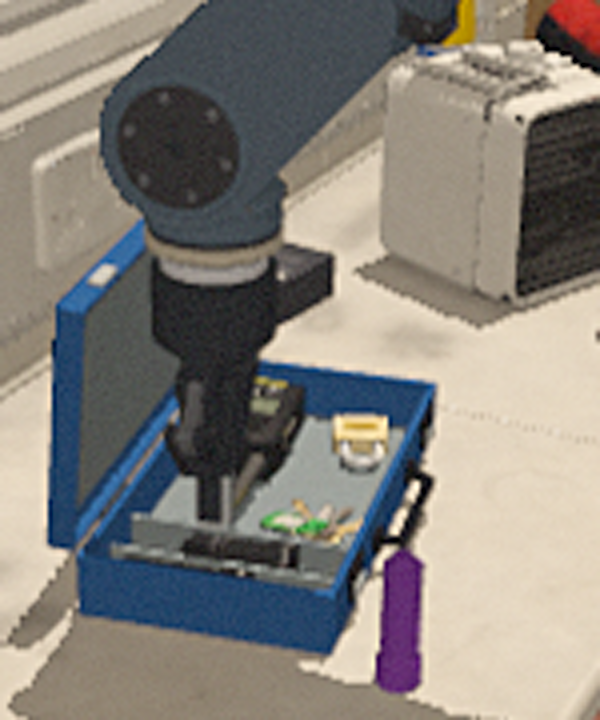

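The torch has fallen, and there is nothing standing at (275,490) any more. I'll raise the tool, check from the top, and go over the lid.

```bash
python3 - <<'E'
from h import *
from cell import r, optics
r.move_linear(C(.005,.133,.275),vel=.25)
r.move_linear(C(.14,.1,.275),vel=.2); print(r.current_t(),r.current_contact_force().round(1))
d=optics.get_image("top"); pickle.dump(d,open("top1.pkl","wb")); crop(d,"pics/top1.png",235,180,375,325)
d=optics.get_image("scene"); pickle.dump(d,open("scene1.pkl","wb")); crop(d,"pics/scene1.png",250,130,400,310)
E
```

```text
8.575 [ 0.3 -0.1  1.1]
```

View pics/top1.png

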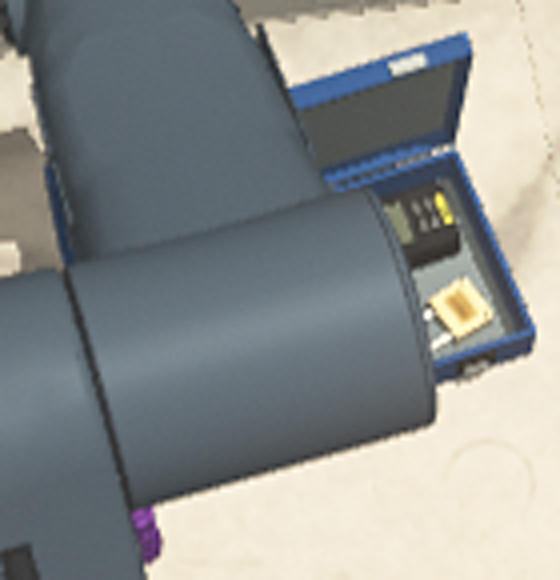

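View pics/scene1.png

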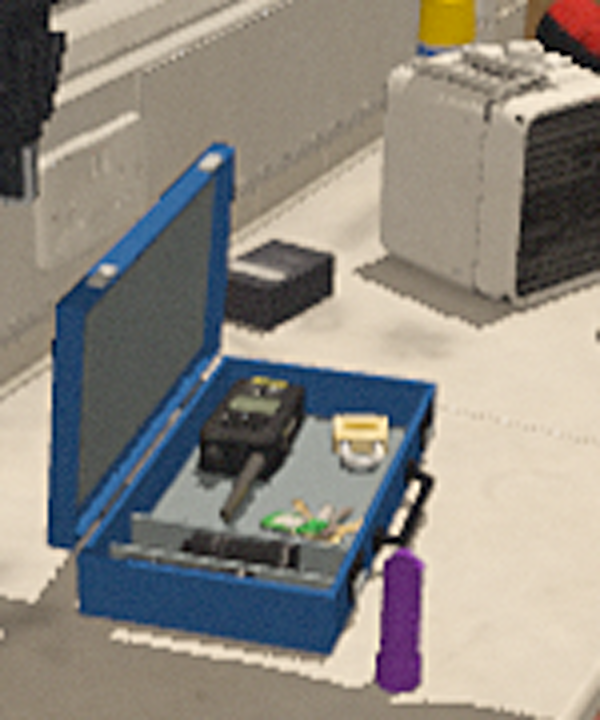

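```bash
python3 - <<'E'
from h import *
s=pickle.load(open("scene1.pkl","rb"));s0=pickle.load(open("scene0.pkl","rb"))
crop(s,"pics/s1z.png",268,245,345,300,10); crop(s0,"pics/s0z.png",268,245,345,300,10)
E
```

```text
(no output)
```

View pics/s1z.png

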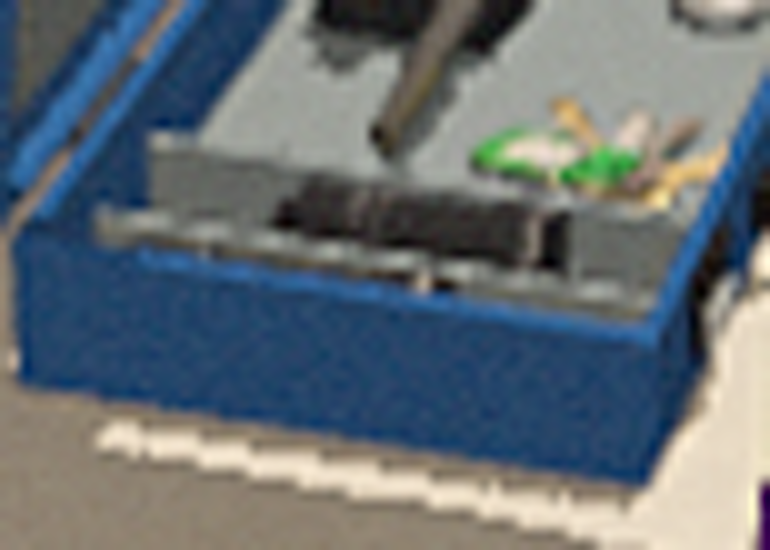

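View pics/s0z.png

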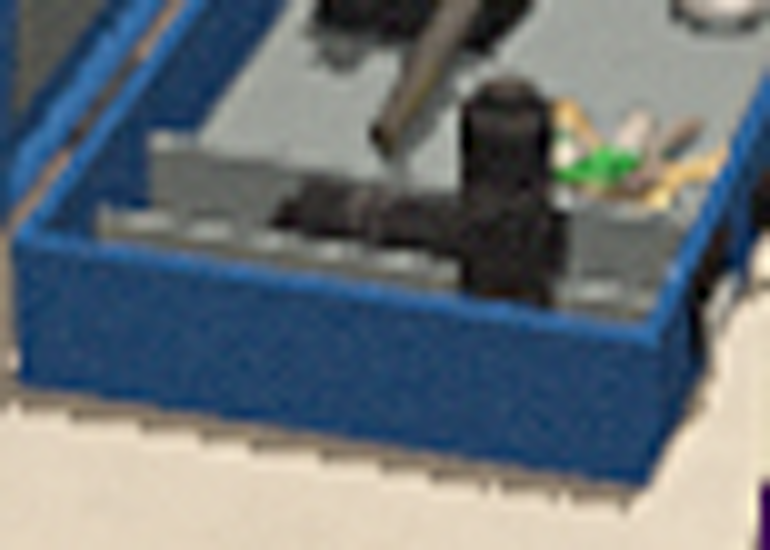

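The lying torch's black top and a highlight are just visible above the left rim at (200–450, 245–290) in the enlarged crop, and nothing stands up. I'll swing the arm aside briefly to confirm from above.

```bash
python3 - <<'E'
from h import *
from cell import r, optics
q=np.array(r.current_q()); q2=q.copy(); q2[0]+=.55
r.set_joints(q2)
d=optics.get_image("top"); pickle.dump(d,open("top2.pkl","wb")); crop(d,"pics/top2.png",235,180,375,325)
r.set_joints(q); print(r.current_t(),tocase(r.current_tool_pos()))
E
```

```text
11.4167 [0.13922596 0.10144393 0.27503723]
```

View pics/top2.png

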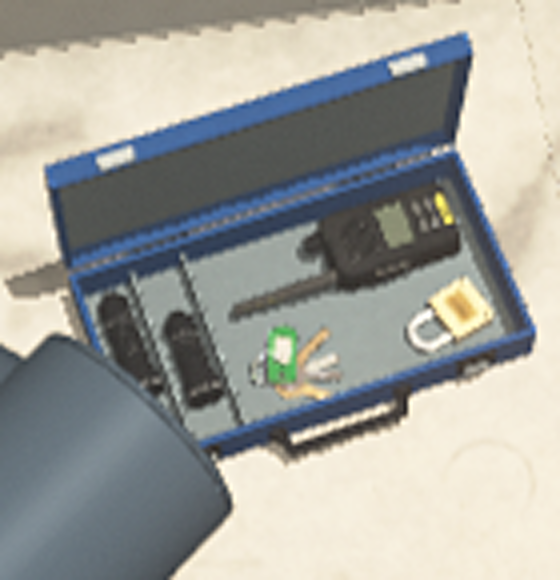

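Confirmed: the torch lies along the outer bay (about crop (130,345)), and the spare, keys, padlock and radio have not moved. Now I'll push the lid from behind along its arc.

```bash
cat >> h.py <<'E'
def lidtcp(th,rho=.135,y=.1):
    return C(.084-rho*np.cos(th)+.02*np.sin(th)+.011,y,.045+rho*np.sin(th)+.02*np.cos(th)+.022)
E
python3 - <<'E'
from h import *
from cell import r, optics
r.move_linear(C(.14,.1,lidtcp(1.5)[2]),vel=.15); print(r.current_t(),r.current_contact_force().round(1))
for th in [1.5,1.3,1.1,.9,.7]:
    r.move_linear(lidtcp(th),vel=.1); f=r.current_contact_force(); print(round(r.current_t(),2),th,tocase(r.current_tool_pos()).round(3),f.round(1))
    if np.linalg.norm(f)>30: break
crop(optics.get_image("scene"),"pics/l1.png",250,130,400,310)
E
```

```text
12.05 [-0.2  0.1  1.2]
12.55 1.5 [0.106 0.1   0.204] [-0.2 -1.1 -0.4]
12.97 1.3 [0.079 0.1   0.203] [ 0.3 -0.2 -0.1]
13.4 1.1 [0.052 0.1   0.197] [-0.4  0.5  0.4]
13.82 0.9 [0.027 0.1   0.185] [-0.8 -0.1  0. ]
14.25 0.7 [0.005 0.1   0.17 ] [0.  0.1 0.9]
```

View pics/l1.png

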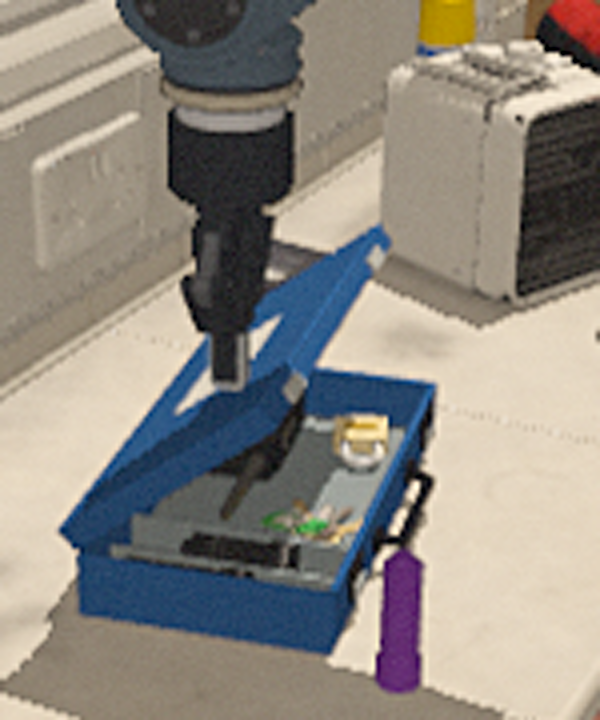

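The lid is following the fingertips (now at (230,380)) and is well past halfway. I'll continue to shut it, then press with the force watched.

```bash
python3 - <<'E'
from h import *
from cell import r, optics
for th in [.5,.3,.15,.05,0]:
    r.move_linear(lidtcp(th),vel=.08); f=r.current_contact_force(); print(round(r.current_t(),2),th,tocase(r.current_tool_pos()).round(4),f.round(1))
    if np.linalg.norm(f)>40: break
z=lidtcp(0)[2]
for k in range(8):
    if f[2]>15: break
    z-=.001; x=lidtcp(0); x[2]=z; r.move_linear(x,vel=.03); f=r.current_contact_force(); print(round(r.current_t(),2),round(z,4),r.current_tool_pos()[2].round(4),f.round(1))
d=optics.get_image("scene");crop(d,"pics/l2.png",250,130,400,310)
E
```

```text
14.79 0.5 [-0.0137  0.1     0.1494] [0.5 0.3 0.5]
15.28 0.3 [-0.0278  0.1     0.1262] [ 0.4 -0.5 -0.6]
15.69 0.15 [-0.0354  0.1     0.1071] [-0.2 -0.7  1.2]
16.01 0.05 [-0.0389  0.1     0.0937] [ 0.1  0.1 -0.1]
16.26 0 [-0.0398  0.1     0.0871] [ 0.2 -0.2  0. ]
16.51 0.086 0.0869 [-4.5 -0.8 15.5]
```

View pics/l2.png

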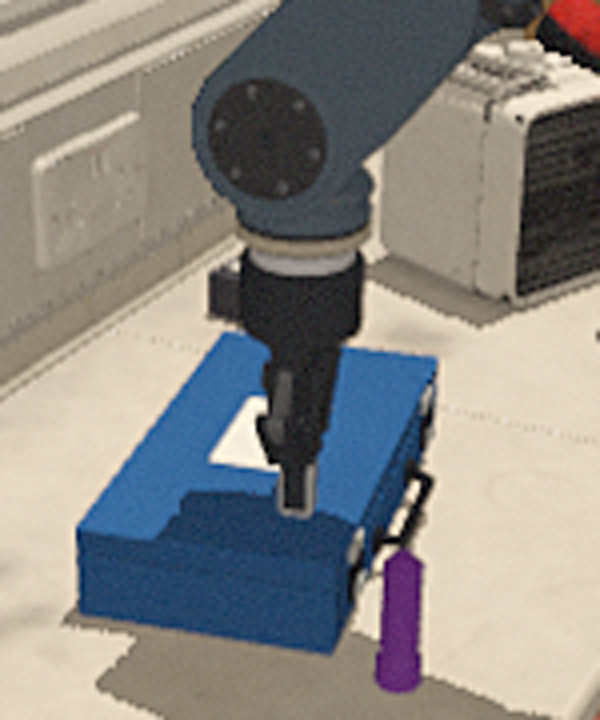

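The contact force appears with the tips at z = 0.0649 m; the shut face should be at 0.065 m. I'll press slightly more, then lift clear and measure the lid.

```bash
python3 - <<'E'
from h import *
from cell import r, optics
x=lidtcp(0); x[2]=.085; r.move_linear(x,vel=.03); print(r.current_tool_pos()[2].round(4),r.current_contact_force().round(1))
x[2]=.25; r.move_linear(x,vel=.15)
q=np.array(r.current_q()); q[0]+=.75; r.set_joints(q); print(r.current_t(),r.current_contact_force().round(1))
s=optics.get_image("scene"); d=optics.get_image("top")
crop(s,"pics/f_s.png",250,130,400,310); cv2.imwrite("pics/f_t.png",d["pixels"][:,:,::-1]); 
for i,n in((s,"s"),(d,"t")):
    pickle.dump(i,open(f"f_{n}.pkl","wb"))
    K=tocase(cloud(i)); m=(abs(K[...,0])<.075)&(abs(K[...,1])<.15)&(K[...,2]>.04)&(K[...,2]<.1)
    A=np.c_[K[m][:,0],K[m][:,1],np.ones(m.sum())]; k=np.linalg.lstsq(A,K[m][:,2],rcond=None)[0]
    print(n,m.sum(),"plane slope x,y, z0",k.round(4),"front z",np.median(K[...,2][m&(K[...,0]<-.06)]).round(4),"rear z",np.median(K[...,2][m&(K[...,0]>.06)]).round(4))
E
```

```text
0.0868 [-8.8 -2.2 29.6]
19.3833 [ 0.6 -0.8  0.4]
s 2310 plane slope x,y, z0 [-0.0012  0.0005  0.0637] front z 0.0638 rear z 0.0635
t 4530 plane slope x,y, z0 [-0.0002  0.0005  0.065 ] front z 0.0649 rear z 0.065
```

View pics/f_s.png

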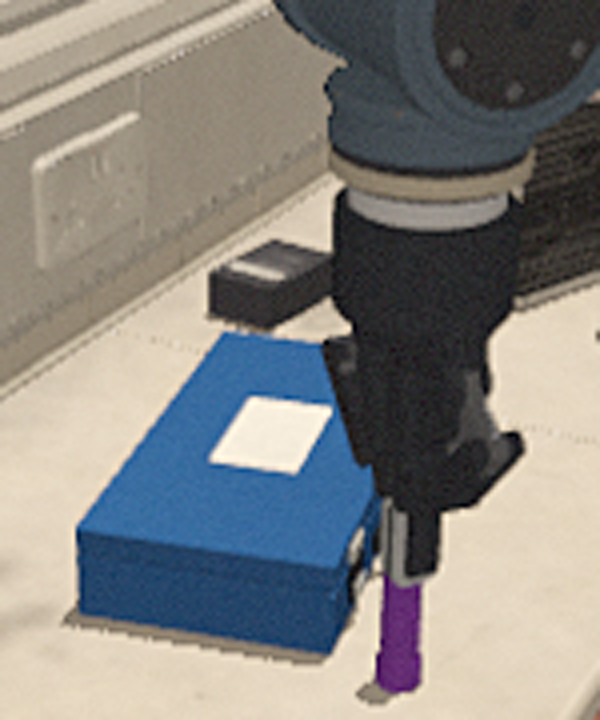

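View pics/f_t.png

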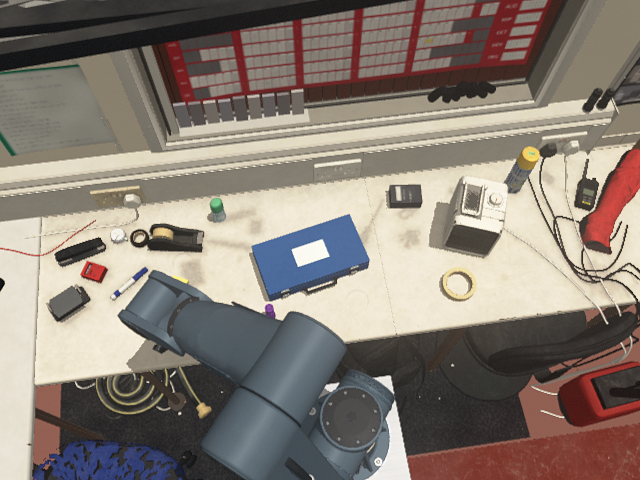

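The lid is flat (slope at most 0.0012 rad, face at z ≈ 0.065 m), everything in view on the worktop is in place, and the arm is clear at z = 0.25 m. I'm handing in.

```bash
python3 - <<'E'
from cell import r
print(r.current_t(),r.current_tool_pos(),abs(r.current_qvel()).max()); print(r.hand_in())
E
```

```text
19.4833 [0.27015071 0.39747734 0.24913288] 0.002505384951522787
the job is handed in; nothing more can be done
None
```

I pushed the black torch over in the outer (left) compartment with the shut fingertips, then shut the lid slowly from behind. I handed the job in at 19.5 s of the 48 s allowed; no verdict was reported.

- **Torch:** After the push, the top picture showed it lying along its compartment. The spare torch, radio, keys and padlock looked unmoved. I judged this from the picture and did not measure the torch's height or angle. With the lid shut, the inside of the case cannot be seen.
- **Lid:** After shutting, I pressed it down with about 30 N at the fingertips. Both cameras then showed it flat: slope at most 0.0012 rad, outer face at 0.064–0.065 m against an expected 0.065 m. I kept the fingertip speed to 0.10 m/s or less, roughly 0.75 rad/s at the lid. I did not measure the lid's own speed.
- **Surroundings:** The last pictures showed the tape, carton and purple torch in place. The arm partly hid the yellow notes and completely hid the pen, so I could not confirm the pen. The tool never went near it low down. The robot was clear of everything at hand-in, with its contact force near zero.
- **Disagreement:** The two cameras disagreed by up to 8 mm (12 mm on the purple torch) before the push. I aimed at the compartment's centre line, and the fingers still met the torch squarely enough to tip it.

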